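# Pack the snap-setting kit in layers

### The arm

A 7-joint arm with a two-finger parallel gripper is mounted at the origin on the work surface. World frame = base frame: x ahead of the robot, y to its left, z up, the work surface at z = 0. Lengths are in m, angles in degrees, forces in N, time in s.
With the tool pointing down it reaches from about 0.425 to 0.825 m from the base axis. Payload 3.6 kg.
Tool frame: the origin (TCP) lies on the centre line of the jaws, within the pads' length; the fingertips stand 14 mm ahead of it and the grasp point (between the pads) lies 5 mm behind it (arm.tips_ahead is the distance from the TCP to the fingertips, in m); z points along the fingers, y is the direction in which the jaws open and shut (so a half turn about z gives the same grasp; the last joint's range is limited). The gripper opens to 93 mm and grips with 3 to 60 N. Pads are 15 mm wide; open, the fingers measure 128 mm over their backs; the gripper's body (75 mm by 188 mm) begins 65 mm behind the grasp point.
Start: joints at [-78.065, 35.231, -0.722, 81.555, 0.464, 63.22, -2.315], TCP at [0.151, 0.632, 0.233] pointing down, gripper open.
Joint ranges: [-178.69, 178.69], [-17.37, 117.87], [-77.05, 75.6], [15.02, 138.74], [-78.02, 258.01], [0.78, 113.62], [-162.83, 162.83]. Speed limits (degrees/s): [159.86, 159.86, 180, 180, 180, 180, 180].

### API

Orientations are given as a 3x3 rotation matrix whose columns are the frame's x, y, z axes.
In Python, from cell import arm gives the robot as it stands.
- The arm moves only by the tool jog_arm, never from a script. Its argument "increments" is a list that holds one entry, the list of rows, each a list of 5 numbers: the shift along the world's x, y, z in mm, then the turn about the world's z in rad, then the closure in counts, from 0 (fully open) to 255 (shut). A call has exactly 5 rows; each row shifts and turns the commanded pose from where the row before left it; what a row does not reach is not made up. A row lasts 1/12 s, in which the tool goes at most 41.7 mm and 7.16 degrees, less where a joint would pass 70% of its speed; a pose out of reach is approached as far as the arm can. A call with a gripper value outside its range is refused whole. The fingers move at their own pace and stop on an object; the grip force is fixed at half the most. Time passes only in rows, so rows that do not move let the fingers close, or fill a call up. It gives the time, the measured TCP pose, the force and the opening at its end, in the units of the state.
- arm.observe(): the state, without advancing time (a new reading comes with each control period).
- arm.grab_frame(name): name is "side" or "top"; returns a dict with "pixels" (384x512x3 uint8, blue, green, red), "K" (3x3 intrinsics, pixels), "k1" (the pictures are not rectified: a ray, as slopes to the right and down, at radius r is drawn at 1 + k1 r^2 times it, then the intrinsics apply), "R" (3x3) and "t" (3): a world point X has camera coordinates R X + t. Camera axes: x right, y down, z forward; pixel columns grow to the right and rows downward; lengths in m; the calibration is good to about 2 mm. A picture is of the moment at which its call begins. There is no depth.
- arm.hand_in(): hands the job in, once; it reports no verdict.
The state is a dict: "clock": time; "joint_positions": joint angles; "qvel": joint speeds; "joint_efforts": joint torques, N m; "tool_pos": TCP position; "ee_rot": TCP orientation; "wrist_force": force on the tool from outside, world axes, zero at the start; "wrist_torque": the same for the moment, N m; "gripper_width": opening from 0.0 (shut) to 1.0 (fully open).
Only numpy, scipy, OpenCV 4.12 (cv2) and the standard library are available. Lean on these libraries where they do the work, as an engineer would, in place of code of your own. Each camera call takes 0.05 s, during which the arm holds its last target.

### The job

Pack the snap-setting kit into the open plywood case: first the round steel anvil, flat on the floor of the round well, then the mallet with the red and yellow faces, laid over it, its head in the wide blue bed and its handle in the blue notch. Set both down, do not drop them. The black mallet and the red-lidded tin are not part of the kit.

Things in the scene. Friction and masses are not known exactly. Their poses are not given: they have to be found in the camera images.
- anvil_mid (a point): Centre (half-way up) of the loose steel anvil: an upright puck 50 mm in diameter and 36 mm tall, about 0.5 kg, three dark dishes on its top. It stands on the table, z up. A white tin with a red lid, of like size, stands elsewhere.
- mallet_mid (a point): Balance point of the loose mallet, on its handle's axis: grip here. Handle: pale wood, round, 26 mm thick, along the mallet's x, from the head 55 mm ahead (+x) to the end 200 mm behind. Head: cylinder 36 mm thick, 85 mm long along the mallet's y, black with a red and a yellow face; 0.26 kg. Lies on the table, z up, this point 17 mm and the handle's underside 4 mm above it. Another mallet is all black-headed.
- mallet_tail (a point): Point on the axis of the same mallet's handle, 165 mm behind mallet_mid (its -x), the part that goes in the case's notch; 13.7 mm above the surface when the mallet lies flat.
- case_well (a point): Centre of the floor of the case's round well: 72 mm in diameter, 18 mm deep, green floor 6 mm above the table. The case is a fixed plywood tray 320 mm (its x) by 150 mm (its y), deck 24 mm above the table; a seated anvil stands 18 mm above the deck. Axes are the case's: x along its length towards the head bed, z up.
- case_rest (a point): Where mallet_mid lies once packed: 65 mm from the well along the case's +x, 67 mm above the table, mallet z up, mallet x along the case's +x. The head then lies 55 mm further on, in the blue bed (floor 50 mm above the table, 56 mm between lips 14 mm high; 48 mm gap in the inner lip for the handle); the handle passes over the well, 12 mm clear of a seated anvil. Case axes.
- case_notch (a point): Where mallet_tail lies once packed: in the blue notch at the case's other end, 100 mm from the well's centre along -x. The notch is 46 mm wide (y), its floor 50 mm and the tops of its cheeks 74 mm above the table. Case axes.
Mind the look-alikes: they are no part of the job. Of the things that look like the part that bears anvil_mid, take the one that is nearest to the robot's base at the start.

How it is judged (in metres and radians):
On the way, in this order (a step that is already met when the one before it is completed fails the run):
1. the steel anvil stands flat on the floor of the well, let go, before the mallet is packed (horizontal distance between anvil_mid and case_well below 0.015 m and z of anvil_mid in the frame of case_well below 0.024 m and angle between anvil_mid's own z axis and vertical below 0.17 rad and linear speed of anvil below 0.03 m/s and contact force between the fingers and anvil below 0.2 N), for 0.2 s.
2. the red-and-yellow mallet lies over it, head in the bed and handle in the notch, let go (horizontal distance between mallet_mid and case_rest below 0.02 m and horizontal distance between mallet_tail and case_notch below 0.02 m and z of mallet_mid in the frame of case_rest below 0.007 m and z of mallet_tail in the frame of case_notch below 0.01 m and linear speed of mallet below 0.03 m/s and contact force between the fingers and mallet below 0.2 N), for 0.2 s.
At the end, for the whole second after the job is handed in: Anvil upright (10 degrees) on the well's floor, within 15 mm of its centre; mallet over it: mallet_mid within 20 mm of case_rest and less than 7 mm above it, mallet_tail within 20 mm of case_notch and less than 10 mm above it; both at rest and let go (all of step 1 and all of step 2); the robot touches nothing.
It fails at once if the anvil is dropped into the case (over 0.8 m/s, a fall of more than about 30 mm) (horizontal distance between anvil_mid and case_well below 0.04 m and z of anvil_mid in the frame of case_well below 0.05 m and linear speed of anvil above 0.8 m/s).
It fails at once if the mallet is dropped into the case (over 0.8 m/s, a fall of more than about 30 mm) (horizontal distance between mallet_mid and case_rest below 0.04 m and z of mallet_mid in the frame of case_rest below 0.03 m and linear speed of mallet above 0.8 m/s).
It also fails if it takes over 59 s, if anything falls off the work surface, if the arm or the gripper's body presses on something with over 40 N, if the wrist force passes 120 N, or if a joint passes its speed limit or range.

## Working session

There is one attempt and no reset: what is moved stays moved. The work goes in short steps, Python scripts to look and compute and a tool call to move; the robot and the scene stay as the last step left them, time stands still between calls to the robot, and variables do not carry over. Pictures are saved under pics/ and viewed, and the job is handed in when it is done.

Besides the shell and the picture viewer there is one more tool, called as name(argument=value, ...), one argument or row to a line, values as JSON. jog_arm: Moves the arm, as the interface text tells. Its arguments: {"type":"object","properties":{"increments":{"type":"array"}},"required":["increments"]}

```bash
ls; mkdir -p pics; python3 - <<'E'
from cell import arm
import cv2,numpy as np
s=arm.observe();print(s)
for n in("side","top"):
    f=arm.grab_frame(n);cv2.imwrite(f"pics/{n}0.png",f["pixels"]);print(n,f["K"],f["k1"],f["R"],f["t"])
    np.savez(f"pics/{n}0.npz",**f)
E
```

```text
pics
{'clock': 0.0, 'joint_positions': array([-78.06668483,  35.28696619,  -0.72239148,  81.6399904 ,
         0.46364503,  63.22003408,  -2.31486373]), 'qvel': array([-0.02700441,  0.07806318, -0.03214716, -0.11167855, -0.06957978,
        0.01183907,  0.09634187]), 'joint_efforts': array([ 4.51067890e-04, -4.58938944e+01,  2.09072800e-01, -1.65750575e+01,
       -6.11052965e-02,  2.05134787e-02,  2.47065736e-04]), 'tool_pos': array([0.15102392, 0.63143725, 0.23151474]), 'ee_rot': array([[-9.72579159e-01,  2.32571439e-01, -5.52499331e-04],
       [ 2.32572093e-01,  9.72576064e-01, -2.45401976e-03],
       [-3.33872839e-05, -2.51522440e-03, -9.99996836e-01]]), 'wrist_force': array([0.36744347, 0.31369925, 0.07678433]), 'wrist_torque': array([-0.0299883 ,  0.02557684, -0.02815821]), 'gripper_width': 1.0044747808896004}
side [[399.40352058   0.         255.3914395 ]
 [  0.         399.40352058 187.88513379]
 [  0.           0.           1.        ]] -0.06846779811205225 [[ 0.79181482 -0.61056012 -0.01567293]
 [-0.32694658 -0.40205182 -0.85525451]
 [ 0.51588296  0.6823274  -0.51797113]] [-0.37073678  0.22258184  0.91227719]
top [[494.16148366   0.         263.75150548]
 [  0.         494.16148366 199.30458259]
 [  0.           0.           1.        ]] 0.003897569079873997 [[-2.45078529e-02 -9.99699627e-01  1.45499400e-04]
 [-9.83390490e-01  2.40818479e-02 -1.79897775e-01]
 [ 1.79840234e-01 -4.55199091e-03 -9.83685300e-01]] [0.03029546 0.50369601 1.25072154]
```

View pics/top0.png

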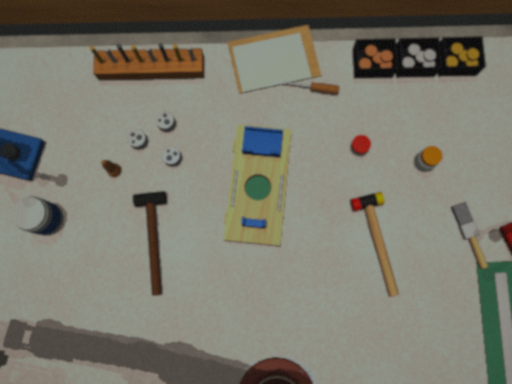

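View pics/side0.png

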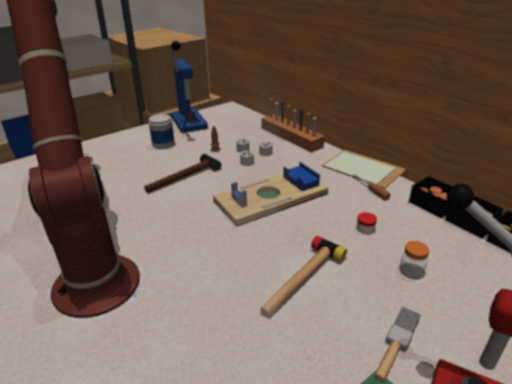

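The pictures show three steel anvils at top (166,122), (138,140) and (173,157). The red-lidded tin is at (361,145). The red/yellow mallet's head is at (367,202) and its handle end at (393,293). The black mallet is at (150,198). The case's well is at (258,187), the bed at (263,141) and the notch at (254,223). Next I'll look at close crops.

```bash
cat > h.py <<'E'
import numpy as np,cv2
def load(n): return dict(np.load(f"pics/{n}.npz"))
def norm(f,uv):
    D=np.array([float(f["k1"]),0,0,0,0])
    return cv2.undistortPoints(np.array(uv,float).reshape(-1,1,2),f["K"],D).reshape(-1,2)
def plane(f,uv,z):
    out=[]
    for p in norm(f,uv):
        d=f["R"].T@np.array([p[0],p[1],1]); c=-f["R"].T@f["t"]
        out.append(c+d*(z-c[2])/d[2])
    return np.array(out)
def proj(f,X):
    D=np.array([float(f["k1"]),0,0,0,0])
    return cv2.projectPoints(np.array(X,float).reshape(-1,1,3),cv2.Rodrigues(f["R"])[0],f["t"],f["K"],D)[0].reshape(-1,2)
def tri(fa,a,fb,b):
    P=lambda f:np.c_[f["R"],f["t"]]
    X=cv2.triangulatePoints(P(fa),P(fb),norm(fa,[a]).T,norm(fb,[b]).T)
    X=(X[:3]/X[3]).ravel()
    return X, np.linalg.norm(proj(fa,[X])[0]-a), np.linalg.norm(proj(fb,[X])[0]-b)
E
python3 - <<'E'
from h import *
t=load("top0");s=load("side0")
def crop(f,x0,y0,w,h,k):return cv2.resize(f["pixels"][y0:y0+h,x0:x0+w],None,fx=k,fy=k,interpolation=cv2.INTER_CUBIC)
a=crop(t,115,100,80,80,5);b=crop(s,225,130,80,40,5);b=cv2.copyMakeBorder(b,0,200,0,0,cv2.BORDER_CONSTANT)
cv2.imwrite("pics/anv.png",np.hstack([a,b]))
cv2.imwrite("pics/case.png",np.hstack([crop(t,215,118,90,130,4),cv2.copyMakeBorder(crop(s,205,155,130,70,3),0,310,0,0,cv2.BORDER_CONSTANT)[:520]]))
cv2.imwrite("pics/mal.png",np.hstack([crop(t,340,185,70,120,4),crop(s,255,225,100,120,4)]))
print(plane(t,[(166,122),(138,140),(173,157)],.036), np.linalg.norm(plane(t,[(166,122),(138,140),(173,157)],.036)[:,:2],axis=1))
E
```

```text
[[0.72629058 0.27850919 0.036     ]
 [0.6772052  0.35355302 0.036     ]
 [0.62745271 0.25865707 0.036     ]] [0.77785948 0.7639415  0.67867547]
```

View pics/anv.png

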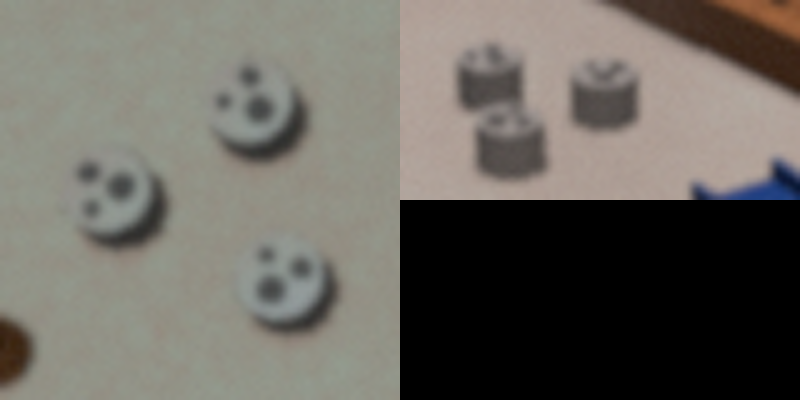

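View pics/case.png

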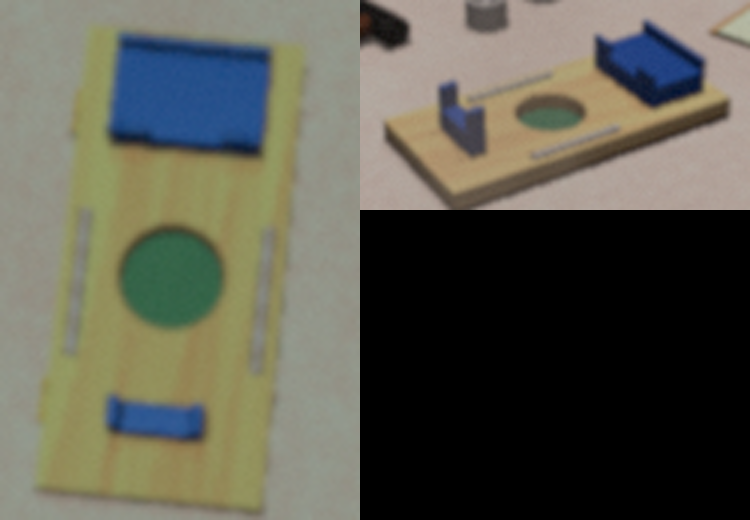

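View pics/mal.png

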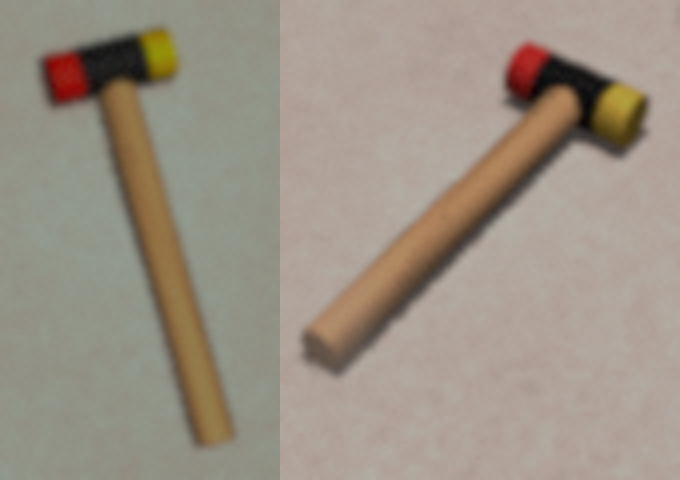

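The anvil candidates, with distances from the base: (173,157) at 0.679 m, (138,140) at 0.764 m and (166,122) at 0.778 m. The tin at (361,145) is red, so it's excluded. I choose (173,157), and the crop shows a grey puck with three dark dishes. The mallet crop shows red and yellow faces. Next I'll measure with masks.

```bash
python3 - <<'E'
from h import *
t=load("top0");s=load("side0")
def mask(f,box,fn):
    x0,y0,x1,y1=box
    hsv=cv2.cvtColor(f["pixels"],cv2.COLOR_BGR2HSV).astype(int);m=np.zeros(hsv.shape[:2],np.uint8)
    H,S,V=[hsv[...,i] for i in range(3)]
    mm=fn(H,S,V,f["pixels"].astype(int)); m[y0:y1,x0:x1]=mm[y0:y1,x0:x1]
    n,l,st,c=cv2.connectedComponentsWithStats(m.astype(np.uint8))
    i=1+np.argmax(st[1:,4]);return (l==i).astype(np.uint8),c[i],st[i]
r=lambda x:np.round(x,4)
# well
fg=lambda H,S,V,p:(H>45)&(H<95)&(S>80)&(p[...,1]>p[...,2]*1.35)
mt,ct,st=mask(t,(235,165,285,210),fg);ms,cs,ss=mask(s,(240,170,300,210),fg)
print("well",ct,st,cs,ss,r(tri(t,ct,s,cs)[0]),"plane6mm",r(plane(t,[ct],.006)))
# bed,notch
fb=lambda H,S,V,p:(p[...,0]>p[...,2]*1.5)&(p[...,0]>45)
mb,cb,sb=mask(t,(235,120,295,165),fb);mn,cn,sn=mask(t,(235,210,280,235),fb)
for m,c,z in((mb,cb,.055),(mn,cn,.06)):
    cnt=max(cv2.findContours(m,0,1)[0],key=cv2.contourArea);q=cv2.minAreaRect(cnt);print("blue",c,q,r(plane(t,[c,q[0]],z)))
# faces
fr=lambda H,S,V,p:((H<8)|(H>172))&(S>150)&(V>60)
fy=lambda H,S,V,p:(H>20)&(H<34)&(S>140)&(V>80)
for n,fn in(("red",fr),("yel",fy)):
    a=mask(t,(345,188,390,215),fn);b=mask(s,(305,230,350,265),fn)
    print(n,a[1],a[2],b[1],b[2],r(tri(t,a[1],s,b[1])[0]),r(plane(t,[a[1]],.018)))
fh=lambda H,S,V,p:(H>8)&(H<24)&(S>75)
for f,box in((t,(360,205,402,300)),(s,(255,245,335,320))):
    m,c,st=mask(f,box,fh);cnt=max(cv2.findContours(m,0,1)[0],key=cv2.contourArea);q=cv2.minAreaRect(cnt)
    print("handle",c,st,q,r(cv2.boxPoints(q)).tolist())
# anvil top: bright part
for f,box in((t,(160,144,188,170)),(s,(235,145,260,170))):
    x0,y0,x1,y1=box
    print(f["pixels"][y0:y1:2,x0:x1:1].mean(2).astype(int))
E
```

```text
Traceback (most recent call last):
ValueError: attempt to get argmax of an empty sequence
```

```bash
cat >> h.py <<'E'
def mask(f,box,fn):
    x0,y0,x1,y1=box
    hsv=cv2.cvtColor(f["pixels"],cv2.COLOR_BGR2HSV).astype(int);m=np.zeros(hsv.shape[:2],np.uint8)
    H,S,V=[hsv[...,i] for i in range(3)]
    mm=fn(H,S,V,f["pixels"].astype(int)); m[y0:y1,x0:x1]=mm[y0:y1,x0:x1]
    n,l,st,c=cv2.connectedComponentsWithStats(m.astype(np.uint8))
    if n<2: print("EMPTY",box,hsv[(y0+y1)//2,(x0+x1)//2]); return m,np.array([np.nan]*2),None
    i=1+np.argmax(st[1:,4]);return (l==i).astype(np.uint8),c[i],st[i]
r=lambda x:np.round(x,4)
fg=lambda H,S,V,p:(H>42)&(H<95)&(S>60)
fb=lambda H,S,V,p:(p[...,0]>p[...,2]*1.5)&(p[...,0]>45)
fr=lambda H,S,V,p:((H<8)|(H>172))&(S>150)&(V>60)
fy=lambda H,S,V,p:(H>20)&(H<34)&(S>140)&(V>80)
fh=lambda H,S,V,p:(H>8)&(H<24)&(S>75)
E
python3 - <<'E'
from h import *
t=load("top0");s=load("side0")
mt,ct,st=mask(t,(240,170,278,205),fg);ms,cs,ss=mask(s,(250,182,290,205),fg)
print("well",ct,st,cs,ss)
print(r(tri(t,ct,s,cs)[0]),"plane6mm",r(plane(t,[ct],.006)))
mb,cb,sb=mask(t,(235,120,295,165),fb);mn,cn,sn=mask(t,(235,210,280,235),fb)
for m,c,z in((mb,cb,.055),(mn,cn,.06)):
    cnt=max(cv2.findContours(m,0,1)[0],key=cv2.contourArea);q=cv2.minAreaRect(cnt);print("blue",c,q,r(plane(t,[c,q[0]],z)))
for n,fn in(("red",fr),("yel",fy)):
    a=mask(t,(345,188,390,215),fn);b=mask(s,(305,230,350,265),fn)
    print(n,a[1],a[2],b[1],b[2])
    print(r(tri(t,a[1],s,b[1])[0]),r(plane(t,[a[1]],.018)))
for f,box in((t,(360,205,402,300)),(s,(255,245,335,320))):
    m,c,st=mask(f,box,fh)
    if st is None: continue
    cnt=max(cv2.findContours(m,0,1)[0],key=cv2.contourArea);q=cv2.minAreaRect(cnt)
    print("handle",c,st,q,r(cv2.boxPoints(q)).tolist())
np.set_printoptions(linewidth=200)
for f,box in((t,(160,144,188,170)),(s,(235,145,260,170))):
    x0,y0,x1,y1=box
    print(f["pixels"][y0:y1,x0:x1].mean(2).astype(int))
E
```

```text
well [257.4742268  187.41443299] [245 176  26  24 485] [266.16666667 194.66666667] [265 193   3   4   6]
[0.5407 0.0355 0.0136] plane6mm [[0.5448 0.034  0.006 ]]
blue [262.02672148 140.99280576] ((261.99591064453125, 141.0450897216797), (37.66286849975586, 25.9837589263916), 5.19442892074585) [[0.6604 0.0187 0.055 ]
 [0.6603 0.0188 0.055 ]]
blue [253.2804878  222.39634146] ((253.29701232910156, 222.52972412109375), (23.383373260498047, 7.1642680168151855), 5.710593223571777) [[0.442  0.0464 0.06  ]
 [0.4416 0.0464 0.06  ]]
red [356.30097087 203.76699029] [351 198  11  12 103] [316.10843373 242.        ] [312 237  11  12  83]
[ 0.4885 -0.2272  0.0224] [[ 0.4912 -0.2294  0.018 ]]
yel [379.29113924 198.12658228] [375 193   9  12  79] [338.82568807 251.94495413] [334 246  12  13 109]
[ 0.5026 -0.2895  0.0235] [[ 0.505  -0.2919  0.018 ]]
handle [380.77727784 249.9223847 ] [363 205  35  91 889] ((380.8646240234375, 249.95428466796875), (94.40538024902344, 10.159171104431152), 73.68614196777344) [[362.73040771484375, 206.07899475097656], [372.4804992675781, 203.22520446777344], [398.9989013
[... 5138 characters left out ...]
 119  93  79  78  79  79  79  82  78  82  80  80  82  95 124 149 159 159 158 158]
 [162 161 161 158 152 135 114  99  89  84  84  83  79  83  83  88 100 105 119 140 154 158 158 158 158]
 [163 163 160 161 157 150 139 130 121 109 101 102 105 101 107 114 129 136 143 155 161 160 161 160 158]
 [164 162 161 161 160 157 155 152 146 139 136 135 133 135 138 140 151 154 157 160 161 160 159 160 157]
 [163 164 163 162 163 162 162 161 157 159 156 157 157 156 155 157 158 160 159 161 160 159 160 159 158]
 [166 163 163 162 163 163 163 164 162 160 160 160 162 160 162 158 159 159 159 158 161 159 159 161 160]
 [164 165 164 163 164 162 165 166 165 161 162 160 160 162 162 159 160 160 160 157 161 159 160 160 162]]
```

The masks give the case axis (notch to bed) as 220 mm at yaw -7.2°, which matches the expected 100 + 120 mm. Now two-view heights for the anvil top, the case's blue parts and the mallet.

```bash
python3 - <<'E'
from h import *
t=load("top0");s=load("side0")
print("cam centers",r(-t["R"].T@t["t"]),r(-s["R"].T@s["t"]))
print("anvil tri",tri(t,(171.2,155.6),s,(246.8,153.7)), r(plane(t,[(171.2,155.6)],.036)))
print("dish tri",tri(t,(168.6,157.6),s,(244,153.5))[0],tri(t,(168.6,157.6),s,(249,154.5))[0],tri(t,(174.8,152.8),s,(249,154.5))[0],tri(t,(168,150.5),s,(244,153.5))[0])
a=plane(t,[(171.2,155.6)],.036)[0]
ang=np.linspace(0,2*np.pi,9)[:-1]
ring=np.c_[a[0]+.025*np.cos(ang),a[1]+.025*np.sin(ang)]
for z in(0,.036):
  P=proj(s,np.c_[ring,np.full(8,z)]);print("side ring z",z,P.min(0),P.max(0),"top",proj(t,np.c_[ring,np.full(8,z)]).min(0),proj(t,np.c_[ring,np.full(8,z)]).max(0))
# blue in side
for n,box,tc in(("bed",(275,155,335,195),(262,141)),("notch",(228,178,250,212),(253.29,222.46))):
    m,c,st=mask(s,box,fb);print(n,c,st)
    if st is not None: print(r(tri(t,tc,s,c)[0]))
# rim of well: non-wood region in top incl. dark wall
p=t["pixels"].astype(int)
print(p[168:208:2,258].tolist())
# mallet
def axis(f,box):
    m,c,st=mask(f,box,fh);ys,xs=np.nonzero(m);v=cv2.fitLine(np.c_[xs,ys].astype(np.float32),2,0,.01,.01).ravel();return v,c
v,c=axis(t,(360,210,402,300));print(v)
k=[(v[2]+v[0]*q/v[1],v[3]+q) for q in(-40,0,40)]
X=plane(t,k,.017);print(r(X)); d=X[0]-X[2];print("yaw",np.degrees(np.arctan2(d[1],d[0])))
R,Y=plane(t,[(356.3,203.77),(379.29,198.13)],.022);print("face vec",R,Y,np.degrees(np.arctan2(*(Y-R)[[1,0]])))
E
```

```text
cam centers [0.2711 0.0238 1.3209] [-0.1043 -0.7593  0.6571]
anvil tri (array([0.63268289, 0.26330784, 0.03462646]), np.float64(0.35474925888294634), np.float64(0.2718599897037175)) [[0.6315 0.2635 0.036 ]]
dish tri [0.62667497 0.27057542 0.0346656 ] [0.63609798 0.26785117 0.02721636] [0.63873271 0.25501629 0.03322026] [0.64103018 0.27727499 0.02931658]
side ring z 0 [239.53507948 159.38932591] [253.45948123 165.89006954] top [164.53065993 150.33095473] [182.67437025 167.89503287]
side ring z 0.036 [239.16746272 150.37038946] [253.27281682 156.67740284] top [161.88455077 146.62565067] [180.51308995 164.63500149]
bed [302.01916376 176.3815331 ] [285 163  34  27 574]
[0.6661 0.0182 0.0389]
notch [236.5625 193.1875] [233 190   7   8  32]
[0.4408 0.0477 0.052 ]
[[87, 137, 147], [88, 138, 148], [84, 134, 142], [57, 91, 98], [59, 82, 54], [73, 100, 54], [73, 101, 54], [72, 100, 53], [73, 102, 55], [71, 99, 51], [72, 100, 53], [72, 100, 54], [71, 100, 53], [73, 100, 53], [74, 101, 53], [74, 101, 61], [83, 123, 113], [90, 142, 145], [92, 144, 147], [92, 143, 147]]
[2.7723476e-01 9.6080220e-01 3.8145248e+02 2.5231354e+02]
[[ 0.4673 -0.2646  0.017 ]
 [ 0.3603 -0.2882  0.017 ]
 [ 0.2563 -0.3111  0.017 ]]
yaw 12.431812667218889
face vec [ 0.49046693 -0.22865793  0.022     ] [ 0.50424612 -0.29096094  0.022     ] -77.5289828758831
```

Measurements against what's expected:

| Item | Measured | Check |
|---|---|---|
| Anvil | (0.632, 0.2635), top z 35 mm | 36 mm expected |
| Well | (0.5425, 0.034) | predicts bed and notch within 2 mm |
| mallet_mid | (0.444, -0.270), yaw 12.4° | handle end lands at the predicted 200 mm |
| case_rest | (0.607, 0.026) | from the well and case yaw |

Moving to the anvil now.

jog_arm(
  increments=[
    [[32,-24.5,0,0,0],[32,-24.5,0,0,0],[32,-24.5,0,0,0],[32,-24.5,0,0,0],[32,-24.5,0,0,0]],
  ],
)

```text
clock: 0.52
tool_pos: [0.3123, 0.508, 0.2322]
ee_rot: [[-0.973, 0.232, -0.0], [0.232, 0.973, -0.001], [0.0, -0.001, -1.0]]
wrist_force: [1.3, 0.0, -0.5]
gripper_width: 1.003
```

jog_arm(
  increments=[
    [[32,-24.5,0,0,0],[32,-24.5,0,0,0],[32,-24.5,0,0,0],[32,-24.5,0,0,0],[32,-24.5,0,0,0]],
  ],
)

```text
clock: 0.93
tool_pos: [0.4723, 0.3855, 0.2323]
ee_rot: [[-0.973, 0.233, -0.001], [0.233, 0.973, -0.001], [0.001, -0.001, -1.0]]
wrist_force: [0.7, 0.7, 0.0]
gripper_width: 1.002
```

jog_arm(
  increments=[
    [[32,-24.5,0,0,0],[32,-24.5,0,0,0],[32,-24.5,0,0,0],[32,-24.5,0,0,0],[32,-24.5,0,0,0]],
  ],
)

```text
clock: 1.35
tool_pos: [0.6322, 0.263, 0.2321]
ee_rot: [[-0.973, 0.233, -0.001], [0.233, 0.973, -0.0], [0.001, -0.001, -1.0]]
wrist_force: [0.7, 0.8, 0.8]
gripper_width: 1.0
```

jog_arm(
  increments=[
    [[0,0,-25,0,0],[0,0,-25,0,0],[0,0,-25,0,0],[0,0,-25,0,0],[0,0,0,0,0]],
  ],
)

```text
clock: 1.77
tool_pos: [0.6272, 0.2629, 0.1261]
ee_rot: [[-0.973, 0.233, -0.012], [0.233, 0.973, -0.005], [0.01, -0.008, -1.0]]
wrist_force: [-0.9, -0.8, -0.3]
gripper_width: 0.994
```

```bash
cat > look.py <<'E'
import sys
from cell import arm
from h import *
tag=sys.argv[1]
for n in ("top","side"):
    f=arm.grab_frame(n); np.savez(f"pics/{n}{tag}.npz",**f); cv2.imwrite(f"pics/{n}{tag}.png",f["pixels"])
s=arm.observe(); print(s["clock"],r(s["tool_pos"]),r(s["ee_rot"]).tolist(),r(s["wrist_force"]),r(s["gripper_width"]),r(s["joint_positions"]))
E
python3 look.py 1; python3 - <<'E'
from h import *
t=load("top1");s=load("side1")
a=cv2.resize(t["pixels"][90:190,110:240],None,fx=3,fy=3,interpolation=2);b=cv2.resize(s["pixels"][90:190,190:320],None,fx=3,fy=3,interpolation=2)
cv2.imwrite("pics/c1.png",np.hstack([a,b]))
E
```

```text
1.8667 [0.6306 0.2644 0.1318] [[-0.9726, 0.2326, -0.0024], [0.2326, 0.9726, -0.0011], [0.0021, -0.0016, -1.0]] [-0.0222  0.9384  0.1299] 0.9999 [-24.9288  43.8497   0.6486  81.6432  -0.5516  54.6592  52.4115]
```

View pics/c1.png

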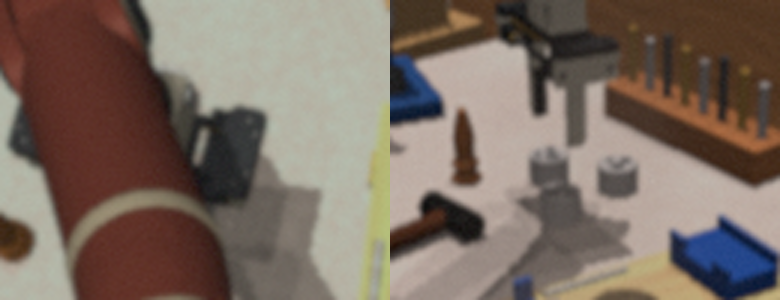

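The top view is hidden by the forearm. In the side view the fingers straddle above the chosen anvil (shaded, around (377,160) in the frame), clear of the other two. Descending.

jog_arm(
  increments=[
    [[1,0,-16,0,0],[0,0,-16,0,0],[0,0,-16,0,0],[0,0,-16,0,0],[0,0,-8,0,0]],
  ],
)

```text
clock: 2.28
tool_pos: [0.6326, 0.2649, 0.0611]
ee_rot: [[-0.973, 0.232, 0.001], [0.232, 0.973, 0.0], [-0.001, 0.001, -1.0]]
wrist_force: [-0.1, 1.1, 0.2]
gripper_width: 1.002
```

jog_arm(
  increments=[
    [[0,0,-10,0,0],[0,0,-8,0,0],[0,0,-4,0,0],[0,0,-2,0,0],[0,0,0,0,0]],
  ],
)

```text
clock: 2.7
tool_pos: [0.6323, 0.2647, 0.0367]
ee_rot: [[-0.973, 0.233, 0.0], [0.233, 0.973, 0.0], [-0.0, 0.0, -1.0]]
wrist_force: [-0.7, 0.3, -0.1]
gripper_width: 1.0
```

jog_arm(
  increments=[
    [[0,0,0,0,60],[0,0,0,0,80],[0,0,0,0,90],[0,0,0,0,95],[0,0,0,0,100]],
  ],
)

```text
clock: 3.12
tool_pos: [0.6323, 0.2647, 0.0369]
ee_rot: [[-0.973, 0.233, 0.0], [0.233, 0.973, 0.0], [-0.0, 0.0, -1.0]]
wrist_force: [0.1, -0.0, 0.0]
gripper_width: 0.693
```

jog_arm(
  increments=[
    [[0,0,-1,0,130],[0,0,0,0,180],[0,0,0,0,255],[0,0,0,0,255],[0,0,0,0,255]],
  ],
)

```text
clock: 3.53
tool_pos: [0.6323, 0.2657, 0.0357]
ee_rot: [[-0.973, 0.232, 0.001], [0.232, 0.973, 0.001], [-0.0, 0.001, -1.0]]
wrist_force: [1.3, 2.9, -0.4]
gripper_width: 0.531
```

jog_arm(
  increments=[
    [[0,0,0,0,255],[0,0,0,0,255],[0,0,3,0,255],[0,0,5,0,255],[0,0,0,0,255]],
  ],
)

```text
clock: 3.95
tool_pos: [0.6316, 0.263, 0.0434]
ee_rot: [[-0.972, 0.233, -0.002], [0.233, 0.972, -0.002], [0.001, -0.003, -1.0]]
wrist_force: [1.5, 0.1, -4.8]
gripper_width: 0.53
```

The grip reads 49 mm and the wrist carries about 4.8 N, which fits the 0.5 kg, 50 mm anvil. Lifting and carrying.

jog_arm(
  increments=[
    [[0,0,15,0,255],[0,0,25,0,255],[0,0,25,0,255],[0,0,25,0,255],[0,0,10,0,255]],
  ],
)

```text
clock: 4.37
tool_pos: [0.6338, 0.2644, 0.1471]
ee_rot: [[-0.972, 0.233, 0.005], [0.233, 0.972, 0.001], [-0.004, 0.002, -1.0]]
wrist_force: [1.2, 0.8, -4.5]
gripper_width: 0.529
```

jog_arm(
  increments=[
    [[-9,-23,0,0.02,255],[-9,-23,0,0.02,255],[-9,-23,0,0.02,255],[-9,-23,0,0.02,255],[-9,-23,0,0.028,255]],
  ],
)

```text
clock: 4.78
tool_pos: [0.5857, 0.1477, 0.1425]
ee_rot: [[-0.992, 0.126, -0.003], [0.126, 0.992, -0.002], [0.002, -0.002, -1.0]]
wrist_force: [0.3, -0.8, -5.5]
gripper_width: 0.525
```

jog_arm(
  increments=[
    [[-9,-23,0,0,255],[-9,-23,0,0,255],[-9,-23,0,0,255],[-9,-23,0,0,255],[-8,-22,0,0,255]],
  ],
)

```text
clock: 5.2
tool_pos: [0.5415, 0.0336, 0.1429]
ee_rot: [[-0.992, 0.127, -0.003], [0.127, 0.992, -0.001], [0.002, -0.001, -1.0]]
wrist_force: [-0.0, 0.7, -6.1]
gripper_width: 0.53
```

```bash
python3 look.py 2; python3 - <<'E'
from h import *
t=load("top2");s=load("side2")
cv2.imwrite("pics/c2.png",cv2.resize(s["pixels"][100:230,190:340],None,fx=5,fy=4.5,interpolation=2))
E
```

```text
5.3 [0.5403 0.0284 0.1427] [[-0.9909, 0.1348, -0.0053], [0.1348, 0.9909, -0.006], [0.0044, -0.0066, -1.0]] [ 0.3146 -0.1606 -6.6663] 0.5303 [ -4.299   31.9965  -1.812  105.5996   1.8706  42.768   75.0379]
```

View pics/c2.png

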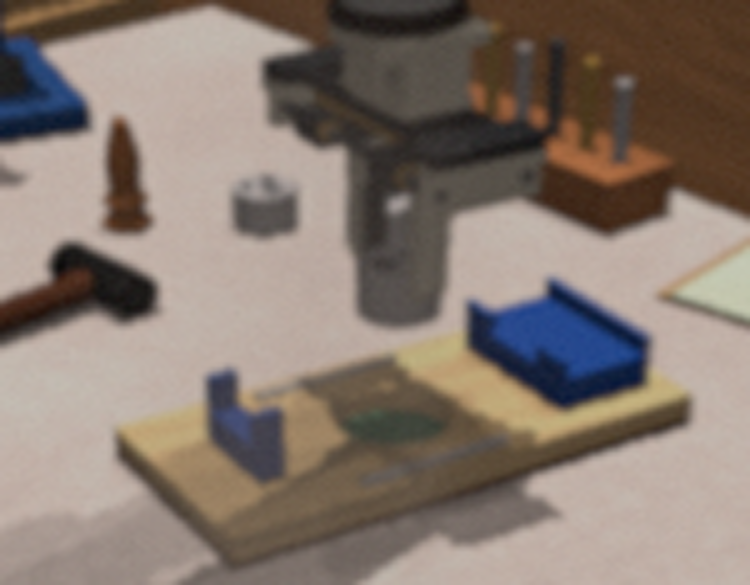

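jog_arm(
  increments=[
    [[0,0,-10,0,255],[0,0,-10,0,255],[0,0,-10,0,255],[0,0,0,0,255],[0,0,0,0,255]],
  ],
)

```text
clock: 5.72
tool_pos: [0.5423, 0.0365, 0.1121]
ee_rot: [[-0.992, 0.125, -0.003], [0.125, 0.992, -0.0], [0.003, -0.0, -1.0]]
wrist_force: [0.5, -0.4, -5.0]
gripper_width: 0.53
```

```bash
python3 look.py 3; python3 - <<'E'
from h import *
from cell import arm
s=load("side3");o=arm.observe();T=o["tool_pos"]
np.set_printoptions(linewidth=220)
c=proj(s,[[T[0],T[1],T[2]-.03]])[0].astype(int);print(c)
g=s["pixels"].mean(2).astype(int);print(g[c[1]-2:c[1]+14:1,c[0]-14:c[0]+15])
ang=np.linspace(0,2*np.pi,37)
P=proj(s,np.c_[T[0]+.025*np.cos(ang),T[1]+.025*np.sin(ang),np.full(37,T[2]-.0357)]);print("pred",P.min(0),P.max(0))
cv2.imwrite("pics/c3.png",cv2.resize(s["pixels"][100:230,190:340],None,fx=5,fy=4.5,interpolation=2))
E
```

```text
5.8167 [0.5434 0.0363 0.1134] [[-0.9921, 0.1253, -0.0], [0.1253, 0.9921, 0.0001], [0.0001, 0.0001, -1.0]] [ 0.7427  0.0708 -5.2238] 0.5324 [ -4.7265  34.5482  -2.1185 106.8052   1.9123  38.6826  74.8357]
[267 173]
[[174 174 173 177 174 172 156 108  77  77  80  79  81  79  81  82  80  82  76  80  85  85  83  88 113 152 172 178 175]
 [172 173 173 174 174 174 156 113  80  76  80  78  80  81  80  83  81  81  81  81  83  82  79  93 127 160 175 175 174]
 [174 174 177 176 177 176 159 115  82  77  78  80  81  81  81  81  81  81  80  80  80  75  79  99 140 167 177 173 171]
 [173 174 175 176 176 175 159 115  83  74  79  80  81  81  82  82  81  81  80  78  77  75  78 105 141 167 170 168 166]
 [174 175 177 175 175 174 158 116  83  75  78  81  80  81  82  82  83  80  81  81  78  75  78 106 146 163 164 163 161]
 [172 173 175 174 174 173 159 128  91  77  77  82  80  83  81  83  82  81  79  77  77  77  86 119 152 163 165 166 165]
 [174 174 174 173 172 173 167 147 116  89  79  80  80  82  81  81  81  81  81  78  79  85 103 133 156 166 164 166 164]
 [173 173 172 173 173 174 173 162 136 109  85  81  82
[... 379 characters left out ...]
51 153 160 162 160 157 157 155 156 155 155]
 [134 126 117 105  98  92  89  86  87  87  87  89  98  98  92  88 100 117 127 136 148 155 156 157 154 155 151 158 155]
 [102  98  95  91  90  90  87  94  99 100 103 105 113 108  95  86  86  94  98 106 124 138 146 152 153 156 155 156 158]
 [ 86  86  88  91  90  99 101 109 116 115 115 116 111 105  93  84  84  84  82  86  98 115 126 138 149 153 157 158 158]
 [ 84  86  84  87  97 107 114 122 123 117 110 103  96  91  86  84  84  83  82  83  86  89 102 120 133 148 157 158 156]
 [ 88  84  85  85  93 103 109 110 110  99  91  89  85  83  81  81  84  82  83  83  83  84  87  99 117 134 144 147 147]]
pred [259.19500704 171.52954278] [276.16162777 179.875734  ]
```

View pics/c3.png

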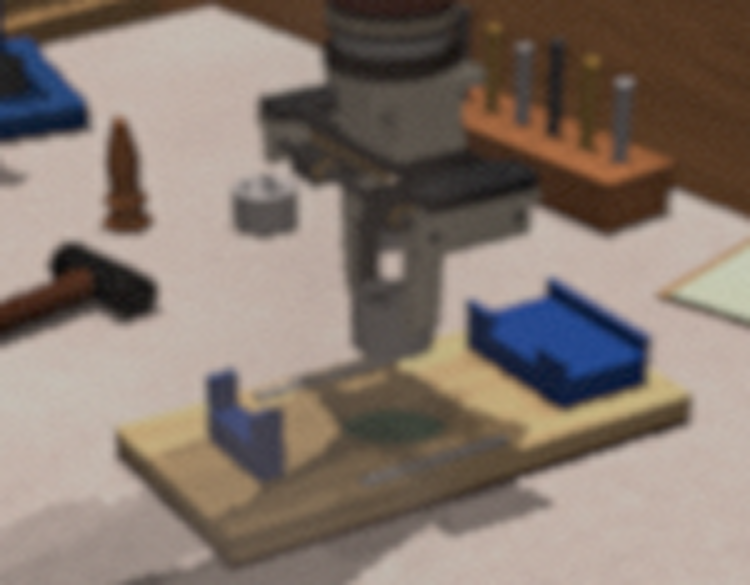

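```bash
python3 - <<'E'
from h import *
s=load("side0");t=load("top0")
W=np.array([.5425,.034]);a=np.linspace(0,2*np.pi,37)
for z in(.006,.024):
    P=np.c_[W[0]+.036*np.cos(a),W[1]+.036*np.sin(a),np.full(37,z)]
    print(z,"side",proj(s,P).min(0),proj(s,P).max(0),"top",proj(t,P).min(0),proj(t,P).max(0))
p=s["pixels"].astype(int)
for y in(190,193,196): print(y,(p[y,250:290,1]-p[y,250:290,2]).tolist())
print((p[180:208,268,1]-p[180:208,268,2]).tolist(), p[180:208,268,2].tolist())
E
```

```text
0.006 side [256.05108715 190.37803323] [279.77558882 203.11710676] top [244.24426333 175.32141627] [270.74588927 201.28311887]
0.024 side [255.96266275 185.41318385] [279.87168339 197.99410587] top [243.98442061 173.80008545] [270.84036017 200.09564842]
190 [-21, -22, -22, -21, -22, -24, -23, -18, -15, -14, -13, -11, -12, -11, -9, -6, -5, -5, -3, -5, -7, -7, -9, -9, -12, -11, -11, -15, -15, -19, -19, -24, -21, -22, -21, -22, -21, -21, -20, -21]
193 [-27, -27, -26, -27, -25, -22, -20, -15, -3, 7, 15, 19, 21, 22, 23, 24, 24, 26, 24, 24, 24, 24, 23, 25, 22, 20, 15, 10, 0, -13, -20, -24, -25, -26, -26, -27, -27, -26, -24, -24]
196 [-22, -21, -23, -23, -23, -22, -23, -19, -13, -2, 5, 15, 18, 22, 24, 24, 25, 25, 25, 25, 23, 23, 21, 20, 18, 16, 9, -4, -14, -22, -24, -24, -22, -21, -22, -21, -19, -18, -16, -15]
[-10, -13, -16, -21, -24, -23, -21, -15, -14, -13, -3, 13, 21, 24, 25, 24, 25, 16, -3, -18, -22, -21, -20, -18, -14, -10, -14, -20] [146, 159, 172, 175, 172, 161, 134, 101, 92, 91, 85, 80, 80, 80, 81, 79, 82, 91, 127, 159, 172, 176, 173, 166, 155, 137, 144, 153]
```

The side view's well rim (rows 186–198, columns 256–279) agrees with the prediction, and the held anvil sits about 1 mm from the TCP axis. Lowering.

jog_arm(
  increments=[
    [[-1,-2,-12,0,255],[0,0,-14,0,255],[0,0,-14,0,255],[0,0,-10,0,255],[0,0,-5,0,255]],
  ],
)

```text
clock: 6.23
tool_pos: [0.5419, 0.0338, 0.0577]
ee_rot: [[-0.992, 0.126, -0.001], [0.126, 0.992, -0.0], [0.001, -0.0, -1.0]]
wrist_force: [-0.3, -1.0, -5.5]
gripper_width: 0.529
```

jog_arm(
  increments=[
    [[0,0,-5,0,255],[0,0,-4,0,255],[0,0,-2,0,255],[0,0,-2,0,255],[0,0,0,0,255]],
  ],
)

```text
clock: 6.65
tool_pos: [0.5423, 0.0337, 0.0457]
ee_rot: [[-0.992, 0.126, 0.0], [0.126, 0.992, -0.0], [-0.0, -0.0, -1.0]]
wrist_force: [0.8, -0.2, -6.1]
gripper_width: 0.53
```

jog_arm(
  increments=[
    [[0,0,-1,0,255],[0,0,-1,0,255],[0,0,-1,0,255],[0,0,0,0,255],[0,0,0,0,255]],
  ],
)

```text
clock: 7.07
tool_pos: [0.5422, 0.0336, 0.0427]
ee_rot: [[-0.992, 0.126, -0.0], [0.126, 0.992, -0.0], [0.0, -0.0, -1.0]]
wrist_force: [0.4, -0.4, -5.6]
gripper_width: 0.53
```

jog_arm(
  increments=[
    [[0,0,-1,0,255],[0,0,0,0,255],[0,0,0,0,255],[0,0,0,0,255],[0,0,0,0,255]],
  ],
)

```text
clock: 7.48
tool_pos: [0.5422, 0.0336, 0.0417]
ee_rot: [[-0.992, 0.126, -0.0], [0.126, 0.992, -0.0], [0.0, -0.0, -1.0]]
wrist_force: [-0.1, -0.6, -5.5]
gripper_width: 0.53
```

jog_arm(
  increments=[
    [[0,0,-1,0,255],[0,0,0,0,255],[0,0,0,0,255],[0,0,0,0,255],[0,0,0,0,255]],
  ],
)

```text
clock: 7.9
tool_pos: [0.5422, 0.0337, 0.0416]
ee_rot: [[-0.992, 0.126, 0.0], [0.126, 0.992, -0.0], [-0.0, -0.0, -1.0]]
wrist_force: [-2.6, -0.4, 5.7]
gripper_width: 0.529
```

The force flipped to +5.7 N at z = 0.0416, which matches the predicted seating height of 0.0417. Opening slightly and lifting.

jog_arm(
  increments=[
    [[0,0,0,0,110],[0,0,0,0,100],[0,0,0,0,90],[0,0,0,0,90],[0,0,0,0,80]],
  ],
)

```text
clock: 8.32
tool_pos: [0.5425, 0.0336, 0.0406]
ee_rot: [[-0.992, 0.126, 0.001], [0.126, 0.992, 0.0], [-0.001, 0.0, -1.0]]
wrist_force: [0.3, -0.0, -0.5]
gripper_width: 0.671
```

jog_arm(
  increments=[
    [[0,0,0,0,80],[0,0,0,0,80],[0,0,0,0,80],[0,0,5,0,80],[0,0,20,0,80]],
  ],
)

```text
clock: 8.73
tool_pos: [0.5401, 0.0335, 0.0638]
ee_rot: [[-0.992, 0.126, -0.006], [0.126, 0.992, -0.001], [0.006, -0.001, -1.0]]
wrist_force: [0.8, -0.9, 0.0]
gripper_width: 0.689
```

jog_arm(
  increments=[
    [[0,0,30,0,60],[0,0,30,0,60],[0,0,30,0,60],[-10,-35,20,0,60],[-10,-35,0,0,60]],
  ],
)

```text
clock: 9.15
tool_pos: [0.5257, -0.0345, 0.1806]
ee_rot: [[-0.993, 0.12, 0.011], [0.12, 0.993, 0.001], [-0.011, 0.002, -1.0]]
wrist_force: [1.0, -0.7, -0.3]
gripper_width: 0.761
```

```bash
python3 look.py 4; python3 - <<'E'
from h import *
t=load("top4");s=load("side4")
cv2.imwrite("pics/c4.png",np.hstack([cv2.resize(s["pixels"][140:230,195:335],None,fx=3.5,fy=3.5,interpolation=2),cv2.resize(t["pixels"][130:220,220:300],None,fx=3.5,fy=3.5,interpolation=2)]))
E
```

```text
9.25 [ 0.5209 -0.0442  0.1773] [[-0.9906, 0.1371, 0.0011], [0.1371, 0.9905, -0.0056], [-0.0018, -0.0054, -1.0]] [-0.0141 -0.2166 -1.0507] 0.7626 [  3.6279  27.7613  -1.986  106.6663   1.7413  45.5286  82.7693]
```

View pics/c4.png

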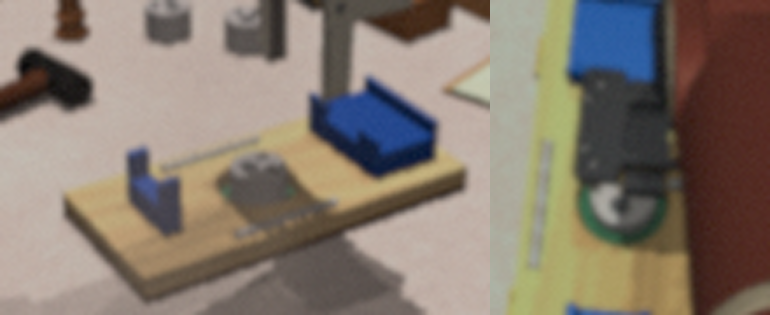

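The anvil stands upright in the well, with green showing on both sides in the side view. Now to the mallet.

jog_arm(
  increments=[
    [[-8,-23,0,0.034,60],[-8,-23,0,0.034,60],[-8,-23,0,0.034,60],[-8,-23,0,0.034,60],[-8,-23,0,0.034,60]],
  ],
)

```text
clock: 9.67
tool_pos: [0.4815, -0.1521, 0.1757]
ee_rot: [[-0.999, -0.045, -0.0], [-0.045, 0.999, 0.0], [0.0, 0.0, -1.0]]
wrist_force: [0.6, 0.4, -0.2]
gripper_width: 0.765
```

jog_arm(
  increments=[
    [[-8,-23,0,0.034,60],[-8,-23,0,0.034,60],[-8,-23,0,0.034,60],[-7,-23,0,0.034,60],[-7,-23,0,0.035,60]],
  ],
)

```text
clock: 10.08
tool_pos: [0.4435, -0.2671, 0.1757]
ee_rot: [[-0.977, -0.214, -0.0], [-0.214, 0.977, 0.0], [0.0, 0.0, -1.0]]
wrist_force: [0.5, 0.4, -0.8]
gripper_width: 0.767
```

jog_arm(
  increments=[
    [[0,-3,-20,0,60],[0,0,-25,0,60],[0,0,-25,0,60],[0,0,-20,0,60],[0,0,0,0,60]],
  ],
)

```text
clock: 10.5
tool_pos: [0.4416, -0.2678, 0.0823]
ee_rot: [[-0.977, -0.212, -0.007], [-0.213, 0.977, 0.004], [0.006, 0.006, -1.0]]
wrist_force: [-0.2, 0.2, -0.0]
gripper_width: 0.763
```

```bash
python3 look.py 5; python3 - <<'E'
from h import *
t=load("top5");s=load("side5")
cv2.imwrite("pics/c5.png",np.hstack([cv2.resize(s["pixels"][190:330,250:360],None,fx=3.5,fy=3.5,interpolation=2),cv2.resize(t["pixels"][180:320,320:420],None,fx=3.5,fy=3.5,interpolation=2)]))
E
```

```text
10.6 [ 0.444  -0.269   0.0855] [[-0.9771, -0.2128, -0.0012], [-0.2128, 0.9771, 0.0007], [0.001, 0.0009, -1.0]] [ 0.7689 -0.8418  0.3372] 0.7621 [ 32.9793  35.5491  -6.2896 111.8999   6.7141  32.9733 124.4943]
```

View pics/c5.png

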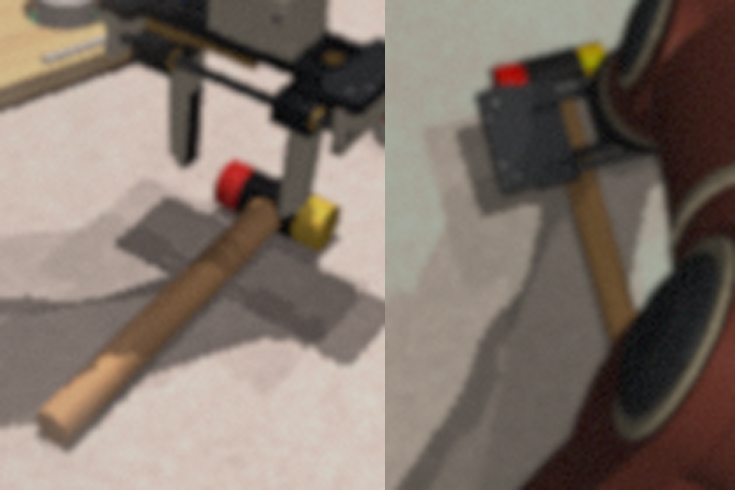

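The fingers straddle the handle behind the head. Both views show the handle centred in the gap. Descending to z ≈ 0.018, which puts the tips 4 mm above the table.

jog_arm(
  increments=[
    [[0,-1,-16,0,60],[0,0,-16,0,60],[0,0,-14,0,60],[0,0,-8,0,60],[0,0,0,0,60]],
  ],
)

```text
clock: 11.02
tool_pos: [0.4443, -0.2702, 0.0316]
ee_rot: [[-0.977, -0.213, -0.0], [-0.213, 0.977, 0.0], [0.0, 0.0, -1.0]]
wrist_force: [-0.4, -0.5, 0.6]
gripper_width: 0.77
```

jog_arm(
  increments=[
    [[0,0,-7,0,60],[0,0,-5,0,60],[0,0,-2,0,60],[0,0,0,0,60],[0,0,0,0,60]],
  ],
)

```text
clock: 11.43
tool_pos: [0.4443, -0.2704, 0.0179]
ee_rot: [[-0.977, -0.213, 0.0], [-0.213, 0.977, -0.0], [-0.0, -0.0, -1.0]]
wrist_force: [-0.2, -0.2, -0.6]
gripper_width: 0.763
```

jog_arm(
  increments=[
    [[0,0,0,0,100],[0,0,0,0,130],[0,0,0,0,150],[0,0,0,0,165],[0,0,0,0,175]],
  ],
)

```text
clock: 11.85
tool_pos: [0.4442, -0.2704, 0.0177]
ee_rot: [[-0.977, -0.213, 0.0], [-0.213, 0.977, -0.0], [-0.0, -0.0, -1.0]]
wrist_force: [-1.0, 0.3, 0.3]
gripper_width: 0.454
```

jog_arm(
  increments=[
    [[0,0,0,0,185],[0,0,0,0,200],[0,0,0,0,255],[0,0,0,0,255],[0,0,0,0,255]],
  ],
)

```text
clock: 12.27
tool_pos: [0.4441, -0.2702, 0.0176]
ee_rot: [[-0.977, -0.213, -0.0], [-0.213, 0.977, 0.0], [0.0, 0.0, -1.0]]
wrist_force: [-0.2, 0.5, 0.3]
gripper_width: 0.274
```

jog_arm(
  increments=[
    [[0,0,0,0,255],[0,0,3,0,255],[0,0,5,0,255],[0,0,10,0,255],[0,0,10,0,255]],
  ],
)

```text
clock: 12.68
tool_pos: [0.4439, -0.2703, 0.0462]
ee_rot: [[-0.977, -0.213, -0.001], [-0.213, 0.977, 0.0], [0.001, 0.0, -1.0]]
wrist_force: [1.5, -0.2, -3.6]
gripper_width: 0.272
```

jog_arm(
  increments=[
    [[0,0,15,0,255],[0,0,20,0,255],[0,0,20,0,255],[0,0,20,0,255],[0,0,20,0,255]],
  ],
)

```text
clock: 13.1
tool_pos: [0.4439, -0.2703, 0.1426]
ee_rot: [[-0.977, -0.213, 0.001], [-0.213, 0.977, -0.0], [-0.001, -0.001, -1.0]]
wrist_force: [0.3, -1.0, -3.0]
gripper_width: 0.272
```

```bash
python3 look.py 6; python3 - <<'E'
from h import *
t=load("top6");s=load("side6")
cv2.imwrite("pics/c6.png",np.hstack([cv2.resize(s["pixels"][160:320,240:360],None,fx=3,fy=3,interpolation=2),cv2.resize(t["pixels"][160:320,320:430],None,fx=3,fy=3,interpolation=2)]))
E
```

```text
13.2 [ 0.4463 -0.2716  0.1445] [[-0.9772, -0.2123, 0.0074], [-0.2124, 0.9772, -0.0043], [-0.0063, -0.0058, -1.0]] [ 0.528  0.357 -2.5  ] 0.2659 [ 33.8699  30.3449  -7.3134 108.9574   5.7151  40.551  125.4941]
```

View pics/c6.png

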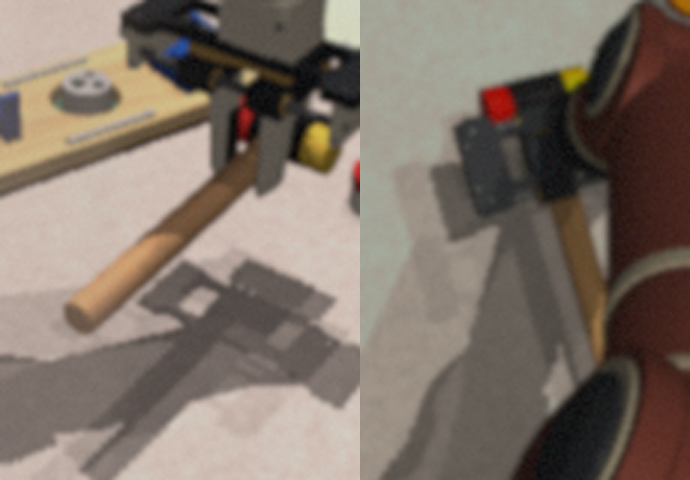

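The mallet is lifted: the grip reads 25 mm and the weight about 2.7 N, matching 26 mm and 0.26 kg. Carrying it over the case, turned by -0.343 rad.

jog_arm(
  increments=[
    [[16,29,3,-0.034,255],[16,30,0,-0.034,255],[16,30,0,-0.034,255],[16,30,0,-0.034,255],[16,30,0,-0.034,255]],
  ],
)

```text
clock: 13.62
tool_pos: [0.5239, -0.1198, 0.1429]
ee_rot: [[-0.999, -0.042, -0.002], [-0.042, 0.999, 0.0], [0.002, 0.0, -1.0]]
wrist_force: [0.7, -0.2, -1.9]
gripper_width: 0.274
```

jog_arm(
  increments=[
    [[16,30,0,-0.034,255],[16,30,0,-0.034,255],[16,29,0,-0.034,255],[17,29,0,-0.034,255],[18,29,0,-0.037,255]],
  ],
)

```text
clock: 14.03
tool_pos: [0.6066, 0.0272, 0.1425]
ee_rot: [[-0.992, 0.13, -0.003], [0.13, 0.992, -0.0], [0.003, -0.001, -1.0]]
wrist_force: [0.5, -0.3, -2.2]
gripper_width: 0.27
```

jog_arm(
  increments=[
    [[0,0,-10,0,255],[0,0,-10,0,255],[0,0,0,0,255],[0,0,0,0,255],[0,0,0,0,255]],
  ],
)

```text
clock: 14.45
tool_pos: [0.6066, 0.0236, 0.1234]
ee_rot: [[-0.991, 0.131, -0.001], [0.131, 0.991, -0.001], [0.001, -0.001, -1.0]]
wrist_force: [-0.8, -0.3, -2.0]
gripper_width: 0.274
```

```bash
python3 look.py 7; python3 - <<'E'
from h import *
t=load("top7");s=load("side7")
cv2.imwrite("pics/c7.png",np.hstack([cv2.resize(s["pixels"][110:230,190:350],None,fx=3,fy=3,interpolation=2),cv2.resize(t["pixels"][110:250,210:310],None,fx=2.57,fy=2.57,interpolation=2)[:360]]))
E
```

```text
14.55 [0.6072 0.0242 0.1241] [[-0.9914, 0.1305, 0.0006], [0.1305, 0.9914, -0.0005], [-0.0007, -0.0004, -1.0]] [-0.4911 -0.3432 -3.1883] 0.2693 [-4.2901 38.1871 -0.1161 95.982   0.1451 45.7988 78.0176]
```

View pics/c7.png

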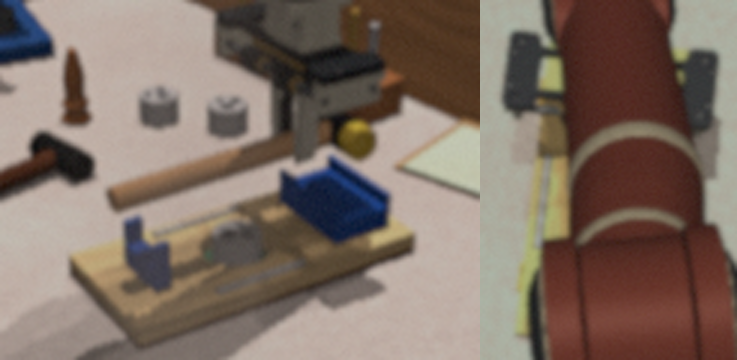

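```bash
python3 - <<'E'
from h import *
s=load("side7");T=np.array([.6069,.0240,.1236])
y=np.radians(-7.4);ux=np.array([np.cos(y),np.sin(y),0]);uy=np.array([-ux[1],ux[0],0])
print("end",proj(s,[T-.2*ux-[0,0,.004]]),"sideface yellow",proj(s,[T+.055*ux-.0425*uy]))
m,c,st=mask(s,(220,140,262,185),fh);print(c,st)
ys,xs=np.nonzero(m)
for x in (228,230,235,245,255):
    q=ys[xs==x];print(x,q.min() if len(q) else None,q.max() if len(q) else None)
for d in(-.18,-.15,-.12,-.1):
    P=proj(s,[T+d*ux+[0,0,-.0007+.0]])[0];print(d,P)
m,c,st=mask(s,(295,140,320,170),fy);print("yel",c,st)
z=np.array([.55,.05]);
E
```

```text
end [[226.41323959 175.7477056 ]] sideface yellow [[310.67200569 158.0686651 ]]
[243.98484848 170.40530303] [226 162  36  18 264]
228 172 178
230 171 178
235 170 177
245 167 173
255 164 170
-0.18 [232.8302103  172.82361267]
-0.15 [242.37038127 170.0654415 ]
-0.12 [251.6976696 167.3705851]
-0.1 [257.79999201 165.60843698]
yel [308.48958333 155.4375    ] [304 150  10  12  96]
```

The handle's end and the yellow face project within 1–2 px of the prediction, so the mallet is held level and in line. Lowering.

jog_arm(
  increments=[
    [[0,2,-10,0,255],[0,0,-10,0,255],[0,0,-10,0,255],[0,0,-10,0,255],[0,0,-5,0,255]],
  ],
)

```text
clock: 14.97
tool_pos: [0.6059, 0.0276, 0.0763]
ee_rot: [[-0.992, 0.128, -0.004], [0.128, 0.992, -0.0], [0.004, -0.001, -1.0]]
wrist_force: [-1.1, -0.2, -2.8]
gripper_width: 0.272
```

jog_arm(
  increments=[
    [[0,0,-3,0,255],[0,0,-2,0,255],[0,0,-2,0,255],[0,0,0,0,255],[0,0,0,0,255]],
  ],
)

```text
clock: 15.38
tool_pos: [0.6075, 0.0277, 0.0719]
ee_rot: [[-0.992, 0.128, 0.001], [0.128, 0.992, -0.0], [-0.001, 0.0, -1.0]]
wrist_force: [-0.5, -0.2, -2.3]
gripper_width: 0.269
```

```bash
python3 look.py 8; python3 - <<'E'
from h import *
s=load("side8")
cv2.imwrite("pics/c8.png",cv2.resize(s["pixels"][120:230,200:340],None,fx=5,fy=5,interpolation=2))
E
```

```text
15.4833 [0.6075 0.0277 0.0721] [[-0.9917, 0.1284, 0.0009], [0.1284, 0.9917, 0.0], [-0.0009, 0.0001, -1.0]] [ 0.5735  0.0287 -2.7627] 0.2739 [-4.5521 42.2214 -0.1934 98.0741  0.2087 39.6543 77.7691]
```

View pics/c8.png

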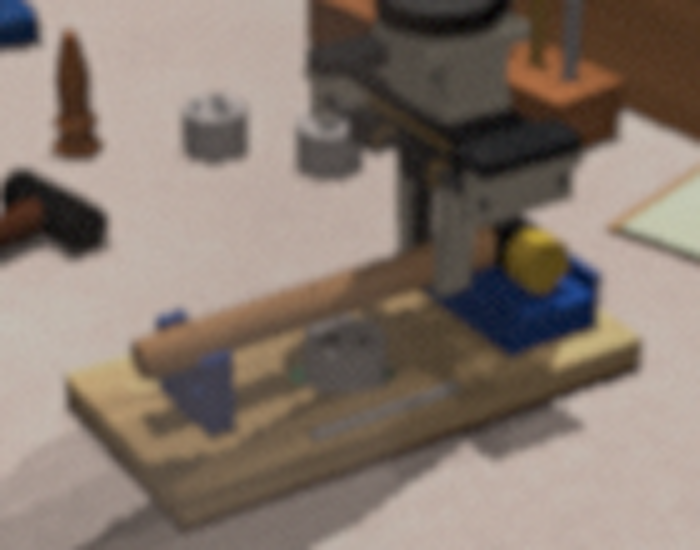

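```bash
python3 - <<'E'
from h import *
s=load("side8")
cv2.imwrite("pics/c8b.png",cv2.resize(s["pixels"][175:212,220:255],None,fx=15,fy=15,interpolation=2))
W=np.array([.5425,.034]);y=np.radians(-7.24);ux=np.array([np.cos(y),np.sin(y)]);uy=np.array([-ux[1],ux[0]])
N=W-.1*ux
for sg in(-1,1): print(sg,proj(s,[np.r_[N+sg*.023*uy,z] for z in(.05,.074)]))
T=np.array([.6075,.0277,.0714]);print(proj(s,[T-np.r_[.165*ux,0]+[0,0,k] for k in(-.016,-.003,.010)]))
E
```

```text
-1 [[242.19652268 197.17063772]
 [241.91485202 189.93778765]]
1 [[234.6002299  189.95283796]
 [234.2456536  182.85698203]]
[[238.03395896 191.57998887]
 [237.85983372 187.70323404]
 [237.6838692  183.78039298]]
```

View pics/c8b.png

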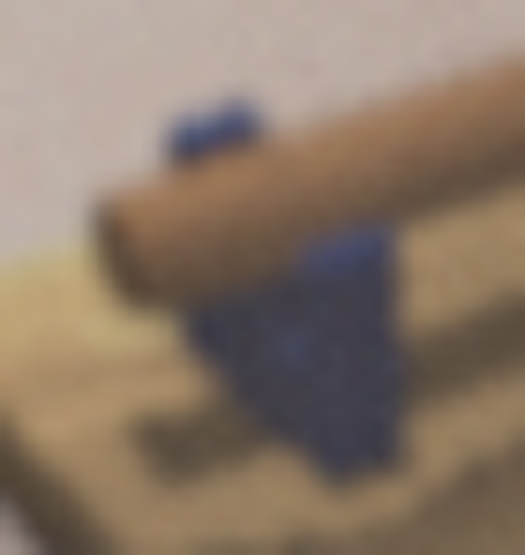

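The near cheek (lit top at about (243,191)) overlaps the handle's lower edge and the far cheek stands behind it, so the handle is between the cheeks. Continuing down in small steps.

jog_arm(
  increments=[
    [[0,-1,-1,0,255],[0,0,-1,0,255],[0,0,0,0,255],[0,0,0,0,255],[0,0,0,0,255]],
  ],
)

```text
clock: 15.9
tool_pos: [0.6072, 0.0266, 0.0697]
ee_rot: [[-0.992, 0.128, 0.0], [0.128, 0.992, -0.0], [-0.0, -0.0, -1.0]]
wrist_force: [-0.0, -0.2, -2.3]
gripper_width: 0.27
```

jog_arm(
  increments=[
    [[0,0,-1,0,255],[0,0,0,0,255],[0,0,0,0,255],[0,0,0,0,255],[0,0,0,0,255]],
  ],
)

```text
clock: 16.32
tool_pos: [0.6072, 0.0267, 0.0686]
ee_rot: [[-0.992, 0.128, 0.0], [0.128, 0.992, -0.0], [-0.0, -0.0, -1.0]]
wrist_force: [0.2, 0.1, -1.7]
gripper_width: 0.271
```

jog_arm(
  increments=[
    [[0,0,-1,0,255],[0,0,0,0,255],[0,0,0,0,255],[0,0,0,0,255],[0,0,0,0,255]],
  ],
)

```text
clock: 16.73
tool_pos: [0.6072, 0.0266, 0.0676]
ee_rot: [[-0.992, 0.128, -0.0], [0.128, 0.992, -0.0], [-0.0, -0.0, -1.0]]
wrist_force: [0.3, -0.8, -2.3]
gripper_width: 0.272
```

jog_arm(
  increments=[
    [[0,0,-1,0,255],[0,0,0,0,255],[0,0,0,0,255],[0,0,0,0,255],[0,0,0,0,255]],
  ],
)

```text
clock: 17.15
tool_pos: [0.6072, 0.0266, 0.0675]
ee_rot: [[-0.992, 0.128, 0.0], [0.128, 0.992, -0.0], [-0.0, 0.0, -1.0]]
wrist_force: [-2.3, -0.3, 6.6]
gripper_width: 0.274
```

The contact force is +6.6 N at z = 0.0675 (0.0677 expected), so the mallet is seated. Opening slowly, then lifting straight up.

jog_arm(
  increments=[
    [[0,0,0,0,180],[0,0,0,0,170],[0,0,0,0,155],[0,0,0,0,140],[0,0,0,0,120]],
  ],
)

```text
clock: 17.57
tool_pos: [0.6073, 0.0267, 0.0664]
ee_rot: [[-0.992, 0.128, 0.0], [0.128, 0.992, -0.0], [-0.0, -0.0, -1.0]]
wrist_force: [0.3, -0.2, 0.9]
gripper_width: 0.476
```

jog_arm(
  increments=[
    [[0,0,0,0,120],[0,0,0,0,120],[0,0,0,0,120],[0,0,3,0,120],[0,0,8,0,120]],
  ],
)

```text
clock: 17.98
tool_pos: [0.6063, 0.0266, 0.077]
ee_rot: [[-0.992, 0.128, -0.003], [0.128, 0.992, -0.0], [0.003, -0.001, -1.0]]
wrist_force: [-0.4, 0.4, -0.2]
gripper_width: 0.528
```

jog_arm(
  increments=[
    [[0,0,15,0,120],[0,0,25,0,120],[0,0,30,0,120],[0,0,30,0,120],[0,0,20,0,120]],
  ],
)

```text
clock: 18.4
tool_pos: [0.6084, 0.0267, 0.2016]
ee_rot: [[-0.992, 0.128, 0.005], [0.128, 0.992, 0.0], [-0.005, 0.001, -1.0]]
wrist_force: [0.3, 0.5, 0.5]
gripper_width: 0.527
```

jog_arm(
  increments=[
    [[0,35,10,0,120],[0,35,0,0,120],[-10,38,0,0,120],[-10,38,0,0,120],[-10,38,0,0,120]],
  ],
)

```text
clock: 18.82
tool_pos: [0.5768, 0.2122, 0.2087]
ee_rot: [[-0.992, 0.129, 0.001], [0.129, 0.992, 0.001], [-0.001, 0.001, -1.0]]
wrist_force: [1.5, 0.5, -1.1]
gripper_width: 0.535
```

jog_arm(
  increments=[
    [[-10,38,0,0,120],[-10,38,0,0,120],[-10,38,0,0,120],[0,0,0,0,120],[0,0,0,0,120]],
  ],
)

```text
clock: 19.23
tool_pos: [0.5452, 0.3287, 0.2081]
ee_rot: [[-0.993, 0.121, -0.0], [0.121, 0.993, 0.002], [0.001, 0.002, -1.0]]
wrist_force: [0.7, -0.8, 0.0]
gripper_width: 0.529
```

```bash
python3 look.py 9; python3 - <<'E'
from h import *
t=load("top9");s=load("side9")
cv2.imwrite("pics/c9.png",np.hstack([cv2.resize(s["pixels"][140:230,195:335],None,fx=3.5,fy=3.5,interpolation=2),cv2.resize(t["pixels"][115:250,220:300],None,fx=2.333,fy=2.333,interpolation=2)[:315]]))
v=None
m,c,st=mask(t,(245,158,272,240),lambda H,S,V,p:(H>8)&(H<24)&(S>75));print(c,st)
for n,fn in(("red",fr),("yel",fy)):
    a=mask(t,(238,120,290,162),fn);b=mask(s,(280,150,320,190),fn);print(n,a[1],a[2],b[1],b[2])
    if b[2] is not None and a[2] is not None: print(r(plane(t,[a[1]],.072)),r(tri(t,a[1],s,b[1])[0]))
E
```

```text
19.3333 [0.5478 0.3233 0.2081] [[-0.9916, 0.1295, 0.001], [0.1295, 0.9916, -0.0014], [-0.0012, -0.0012, -1.0]] [ 0.1875 -0.5894  0.137 ] 0.5293 [-3.25177e+01  3.51934e+01 -8.45000e-02  8.59550e+01  1.70300e-01
  5.88461e+01  4.98854e+01]
[256.78564103 199.87692308] [247 158  21  82 975]
red [250.03370787 137.97752809] [246 132   9  13  89] [292.96774194 162.5483871 ] [290 160   8   7  31]
[[0.6642 0.0501 0.072 ]] [0.6607 0.0513 0.0769]
yel [273.42391304 140.29347826] [270 135   8  12  92] [306.56521739 172.36956522] [302 167  11  12  92]
[[ 0.6564 -0.0112  0.072 ]] [ 0.657  -0.0111  0.0693]
```

View pics/c9.png

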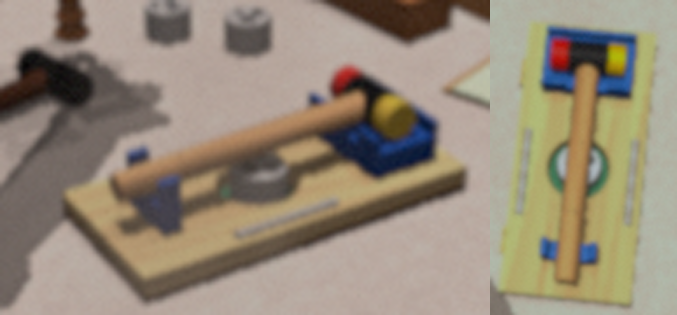

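The case holds the anvil in the well, with the mallet over it: head in the bed and handle in the notch. The head centre measures (0.660, 0.0195) against an expected (0.662, 0.019). The arm is clear, so I'll let it settle and hand in.

jog_arm(
  increments=[
    [[0,0,0,0,120],[0,0,0,0,120],[0,0,0,0,120],[0,0,0,0,120],[0,0,0,0,120]],
  ],
)

```text
clock: 19.75
tool_pos: [0.5475, 0.324, 0.2077]
ee_rot: [[-0.992, 0.13, 0.0], [0.13, 0.992, -0.0], [-0.0, -0.0, -1.0]]
wrist_force: [0.1, 0.4, 0.3]
gripper_width: 0.531
```

```bash
python3 - <<'E'
from cell import arm
print(arm.hand_in())
E
```

```text
the job is handed in; nothing more can be done
None
```

The kit is packed and handed in at about 19.8 s. I took the anvil nearest the base (0.68 m; the two look-alikes are at about 0.76 and 0.78 m) and set it on the well floor. I then laid the red-and-yellow mallet over it and moved the arm clear. The hand-in gave no verdict.

**What the checks showed:**
- **Anvil:** it made contact at z 0.0416 m, against 0.0417 expected. The pictures after release show it upright, with green floor visible around it.
- **Mallet:** it made contact at z 0.0675 m, against 0.0677 expected. The last pictures show the head in the bed, within about 2 mm of where it should be, and the handle between the notch's cheeks.
- **Robot:** the last wrist forces were under 1 N, with the tool about 0.3 m from the case.

**What disagreed or stayed unchecked:**
- **Mallet axis:** the handle and head estimates differed by 3 mm at the start. I used the handle's.
- **Heights:** two-view heights of the bed and the red face were off, because each view saw different surfaces. My colour mask failed on the well floor in the side view. For those I relied on the rim outline, fits on known planes and the contact heights.
- **Tail:** I checked its position in the notch by eye only, with no final two-view measurement.

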